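# Slide the jig cover onto its hidden locating pin and hold it down

### The job

A strip mould has been left lying across the rails of the blue drilling jig: lift it off and lay it flat on the middle of the black rubber mat. Then set the cover plate into the front end of the jig's channel, its front edge level with the front end of the jig, slide it back over the locating pin hidden beneath it until it drops on, and press it fully home against the spring so that its plate is flush with the rails. Finish while still holding it down like that, and leave the glue bottle where it stands.

Things in the scene. Friction and masses are not known exactly. Their poses are not given: they have to be found in the camera images.
- jig: Jig fixed on the right-hand table: steel bed 160 x 82 x 16 mm, two blue rails along its x axis, each 16 mm wide, up to z = 34 mm, between them a channel 50 mm wide, open above and at both ends; channel floor at z = 16 mm. Origin at the centre of its underside; x runs along the channel from the front end (-x, toward the robot) to the back, z up
- channel (a point): Middle of the jig's channel floor (z = 16 mm of the jig), axes as the jig's. On the channel's centre line (y = 0) stands a brass locating pin 12 mm thick with a tapered nose, its tip 12 mm above the floor; it is clamped anywhere from x = -10 mm to x = +18 mm, differently each time. Round it is an orange sprung collar 26 mm across, its top 5 mm above the floor when free
- collar (a joint): How far the sprung collar round the pin is pushed down, m: 0 free, about 0.005 when the cover lies on the channel floor. It carries the cover's weight without moving; it starts to sink at 6 N and takes 11 N (less the cover's weight) at 5 mm
- cover: Loose cover, about 200 g: aluminium plate 100 (its x) x 46 (y) x 18 mm (z), black bar handle on top, 54 mm along x, 22 mm wide in y, from z = 18 to 48 mm. Origin at the centre of the plate's underside, z up; there lies the mouth, bevelled 2 mm, of a blind round socket 14 mm wide, 14 mm deep, unseen from above. Either end may go first. Starts on the left-hand bench
- cover_socket (a point): Mouth of the cover's socket, at the cover's origin. Its height above the channel floor: 12 mm riding on the pin's tip, 5 mm when dropped on the pin and resting on the collar, 0 pressed home
- strip: Loose aluminium strip mould, grey-white, box-shaped, 38 mm (its x) x 72 mm (y) x 16 mm (z), about 150 g, lying across the two rails of the jig. Origin at the centre of its underside, z up
- mat: Black rubber mat, 120 x 120 x 3 mm, fixed flat on the left-hand bench. Origin at the centre of its underside; its top is at z = 3 mm
- glue: Bystander: white glue bottle with a red tip, 34 mm thick and 99 mm tall, standing to the right of the jig. Origin at the centre of its underside
Not all that is in view belongs to the job. What is shaped like the cover but green is not meant.

How it is judged:
On the way, in this order (a step that is already met when the one before it is completed fails the run):
1. the strip mould lies flat and released on the rubber mat (horizontal distance between strip and mat below 0.04 m and height (world z) of strip below 0.007 m and angle between strip's own z axis and vertical below 0.1 rad and contact force between strip and the fingers below 0.1 N), for 0.2 s.
2. the cover is in the front end of the channel between the rails, its front edge within 12 mm of the jig's front end, not yet on the pin (x of cover in the frame of jig between -0.042 and -0.018 m and y of cover in the frame of jig between -0.004 and 0.004 m and angle between the x axis of cover and the x axis of jig, either way round below 0.1 rad and z of cover in the frame of jig below 0.033 m), for 0.1 s.
3. the cover has dropped on the pin (x of cover in the frame of jig between -0.014 and 0.022 m and y of cover in the frame of jig between -0.004 and 0.004 m and angle between cover's own z axis and vertical below 0.1 rad and z of cover in the frame of jig below 0.0235 m), for 0.1 s.
At the end, for the whole second after the job is handed in: Fingers hold the cover down on its pin: underside within 2 mm of the channel floor, level within 0.05 rad, collar in by over 3 mm; strip mould flat on the mat, centres within 40 mm; glue bottle upright within 30 mm of its start (value of joint collar above 0.003 m and z of cover in the frame of jig below 0.018 m and x of cover in the frame of jig between -0.014 and 0.022 m and y of cover in the frame of jig between -0.004 and 0.004 m and angle between cover's own z axis and vertical below 0.05 rad and contact force between the fingers and cover above 2 N and horizontal distance between strip and mat below 0.04 m and height (world z) of strip below 0.007 m and angle between strip's own z axis and vertical below 0.1 rad and distance of glue from where it was at the start of the episode below 0.03 m and angle between glue's own z axis and vertical below 0.2 rad); the arm keeps its last pose, push and grip.
It fails at once if the glue bottle is knocked away or tipped (distance of glue from where it was at the start of the episode above 0.03 m or angle between glue's own z axis and vertical above 0.4 rad).
It also fails if it takes over 72 s, if anything falls off the work surface, if the arm or the gripper's body presses on something with over 40 N, if the wrist force passes 120 N, or if a joint passes its speed limit or range.

### The arm

A 7-joint arm with a two-finger parallel gripper is mounted at the origin on a cart in front of the work surface, level with it; the furniture and walls round the work are solid. World frame = base frame: x ahead of the robot, y to its left, z up, the work surface at z = 0. Lengths are in m, angles in rad, forces in N, time in s.
With the tool pointing down it reaches from about 0.35 to 0.9 m from the base axis. Payload 7.2 kg.
Tool frame: the origin (TCP) lies at the very end of the fingers, on their centre line; the grasp point (between the pads) lies 19 mm behind it (arm.grip_point_offset is the distance from the TCP to the grasp point, in m); z points along the fingers, y is the line along which they close (so a half turn about z gives the same grasp; the last joint's range is limited). The gripper opens to 85 mm and grips with 20 to 120 N. Pads are 22 mm wide; open, the fingers measure 114 mm over their backs; the gripper's body (76 mm by 85 mm) begins 54 mm behind the grasp point. The pads swing forward as they close: fully open they stand 13 mm farther back than shut.
Start: joints at [-1.323, 0.411, -0.013, 1.596, 0.006, 1.134, -0.082], TCP at [0.194, 0.594, 0.202] pointing down, gripper open.
Joint ranges: [-2.95, 2.95], [-0.29, 1.99], [-1.47, 1.44], [0.14, 2.54], [-1.03, 4.17], [0.13, 1.85], [-2.86, 2.86]. Speed limits (rad/s): [2.39, 2.39, 3.01, 3.01, 3.14, 3.14, 3.14].

### API

Orientations are given as a unit quaternion [w, x, y, z].
In Python, from plant import telemetry, vision, order, arm gives the robot as it stands. The module is installed in compiled form; this text tells all that it offers.
- The arm moves only by the tool servo_tool, never from a script. Its arguments are lists of equal length, an entry for each row: "offset": the shift along the tool's x, y, z normalised to -1 to 1, where 1 is 50 cm, a list of three; "delta_rot": the turn, a rotation vector about the tool's x, y, z normalised to -1 to 1, where 1 is 60 degrees, a list of three; "jaw": the gripper command: -1 is fully open, 1 is shut, values between are in proportion. In form: {"offset": [[x, y, z], ...], "delta_rot": [[ax, ay, az], ...], "jaw": [jaw, ...]}. A call has 1 to 8 rows; each row is the pose to reach, as a shift and turn from the pose commanded when the call began, along the tool's axes at that moment; what a row does not reach only later rows make up. A row lasts 1/10 s, in which the tool goes at most 50 mm and 8.59 degrees, less where a joint would pass 70% of its speed; a pose out of reach is approached as far as the arm can. A call with a number of a shift or a turn outside -1 to 1 is refused whole. A call with a gripper value outside its range is refused whole. The fingers move at their own pace and stop on an object; "force" is the grip in N (left out, the last holds). Time passes only in rows, so rows that repeat a pose let the fingers close. It gives the time, the measured TCP pose, the force, the opening and the grip force at its end, in the units of the state.
- telemetry.state(): the state, without advancing time (a new reading comes with each control period).
- vision.grab_frame(name): name is "side" or "top"; returns the picture (400x640x3 uint8, red, green, blue); there is no depth.
- vision.camera_model(name): a dict with "fx", "fy", "cx", "cy" (pixels), "T" (4x4, takes a point from camera to world coordinates). Camera axes: x right, y down, z forward; pixel columns grow to the right and rows downward; lengths in m; the calibration is good to about 2 mm. A picture is of the moment at which its call begins. camera_model takes no time and is no camera call.
- order.sign_off(): hands the job in; it is judged then, once.
The state is a dict: "t": time; "joint_pos": joint angles; "qd": joint speeds; "joint_torque": joint torques, N m; "ee_pos": TCP position; "eef_rot": TCP orientation; "wrist_force": force on the tool from outside, world axes, zero at the start; "wrist_torque": the same for the moment, N m; "opening": finger opening in m; "grip_force": force on a finger pad.
Only numpy, scipy, OpenCV 4.12 (cv2) and the standard library are available. Lean on these libraries where they do the work, as an engineer would, in place of code of your own. Each camera call takes 0.05 s, during which the arm holds its last target. There are 200 camera calls.

## Working session

There is one attempt and no reset: what is moved stays moved. The work goes in short steps, Python scripts to look and compute and a tool call to move; the robot and the scene stay as the last step left them, time stands still between calls to the robot, and variables do not carry over. Pictures are saved under pics/ and viewed, at most 10 in all, crops included, and the job is handed in when it is done.

Besides the shell and the picture viewer there is one more tool, called after ">>>" as name(argument=value, ...), one argument or row to a line, values as JSON. servo_tool: Moves the arm, as the interface text tells. Its arguments: {"type":"object","properties":{"offset":{"type":"array","items":{"type":"array","items":{"type":"number"}}},"delta_rot":{"type":"array","items":{"type":"array","items":{"type":"number"}}},"jaw":{"type":"array","items":{"type":"number"}},"force":{"type":"number"}},"required":["offset","delta_rot","jaw"]}

```bash
mkdir -p pics
python3 - <<'E'
from plant import telemetry, vision, arm
import cv2, numpy as np
for n in("top","side"):
    im=vision.grab_frame(n); cv2.imwrite(f"pics/{n}0.png",im[:,:,::-1]); 
    c=vision.camera_model(n); print(n,c["fx"],c["fy"],c["cx"],c["cy"]); print(np.round(c["T"],4))
s=telemetry.state(); print(s)
E
```

```text
top 385.3534124311396 385.3534124311396 317.56359073551187 196.27446349392653
[[ 0.005  -0.9881  0.1535  0.3634]
 [-0.9997 -0.0016  0.0225 -0.1377]
 [-0.022  -0.1536 -0.9879  1.0855]
 [ 0.      0.      0.      1.    ]]
side 377.79097225911124 377.79097225911124 316.56566043487817 197.43418223313768
[[ 9.9990e-01 -6.4000e-03  8.2000e-03  5.1840e-01]
 [-1.0400e-02 -6.2910e-01  7.7730e-01 -1.0291e+00]
 [ 2.0000e-04 -7.7730e-01 -6.2910e-01  8.1530e-01]
 [ 0.0000e+00  0.0000e+00  0.0000e+00  1.0000e+00]]
{'t': 0.1, 'joint_pos': array([-1.32321299,  0.41182645, -0.01272497,  1.59698271,  0.00563263,
        1.13428918, -0.08219195]), 'qd': array([-0.0002719 , -0.00148359,  0.00015425, -0.00127789,  0.0003682 ,
       -0.00145832,  0.00052119]), 'joint_torque': array([ 3.17454171e-03, -6.01826763e+01,  6.84422571e-01, -3.00084257e+01,
        1.40211036e-02,  6.48180037e-03, -1.16216523e-05]), 'ee_pos': array([0.19398899, 0.59360878, 0.20112391]), 'eef_rot': array([-5.18278264e-05,  1.57207740e-01,  9.87565282e-01, -7.33137198e-04]), 'wrist_force': array([-1.00194591, -0.2013854 ,  0.28397612]), 'wrist_torque': array([ 0.05382462, -0.02551099, -0.02269525]), 'grip_force': 0.0, 'opening': 0.08548421256091664}
```

View pics/top0.png

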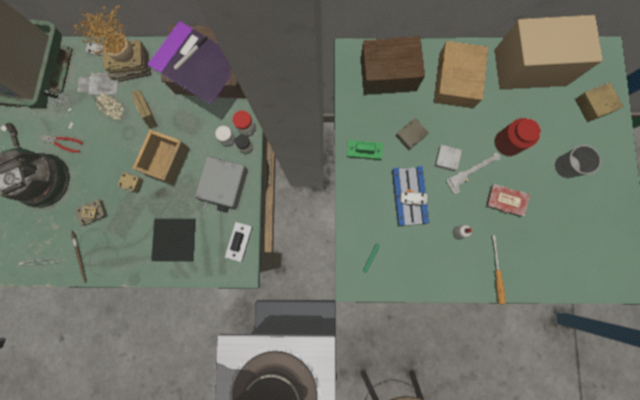

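View pics/side0.png

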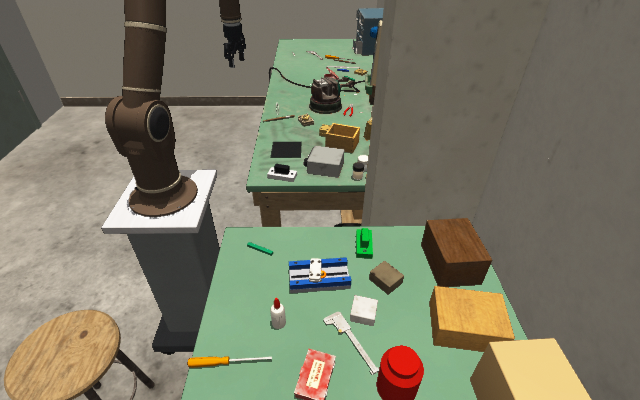

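Top view: cover (white, black handle) at about (238,242), mat at (174,240), jig with blue rails at (411,196) with the strip across it at (413,198), glue at (464,231). Side view: jig at (320,275), glue at (278,315), cover at (282,172), and a tall wall between the benches, to the right of about column 370.

```bash
cat > h.py <<'E'
import cv2, numpy as np
from plant import telemetry, vision, arm
def ray(n,uv,z):
    c=vision.camera_model(n); T=np.array(c["T"]); uv=np.atleast_2d(np.array(uv,float))
    d=np.c_[(uv[:,0]-c["cx"])/c["fx"],(uv[:,1]-c["cy"])/c["fy"],np.ones(len(uv))]@T[:3,:3].T
    return T[:3,3]+d*((z-T[2,3])/d[:,2])[:,None]
def proj(n,p):
    c=vision.camera_model(n); T=np.array(c["T"]); q=(np.atleast_2d(p)-T[:3,3])@T[:3,:3]
    return np.c_[q[:,0]/q[:,2]*c["fx"]+c["cx"],q[:,1]/q[:,2]*c["fy"]+c["cy"]]
def rect(n,mask,z):  # biggest blob -> world points min-area rect (mm): centre, size, angle deg of long side
    cs,_=cv2.findContours(mask.astype(np.uint8),cv2.RETR_EXTERNAL,cv2.CHAIN_APPROX_NONE)
    c=max(cs,key=cv2.contourArea)[:,0]
    w=(ray(n,c,z)[:,:2]*1000).astype(np.float32)
    (x,y),(a,b),t=cv2.minAreaRect(w)
    if a<b: a,b,t=b,a,t+90
    return np.round([x,y,a,b,(t+90)%180-90],1)
def box(shape,x0,y0,x1,y1):
    m=np.zeros(shape[:2],bool); m[y0:y1,x0:x1]=1; return m
E
python3 - <<'E'
from h import *
a=cv2.imread("pics/top0.png"); h=cv2.cvtColor(a,cv2.COLOR_BGR2HSV); B=lambda *r: box(a.shape,*r)
H,S,V=[h[:,:,i].astype(int) for i in range(3)]
print("mat",rect("top",(V<70)&B(140,205,210,275),.003))
print("handle",rect("top",(V<90)&B(222,222,256,265),.048))
print("plate",rect("top",((S<60)&(V>110)|(V<90))&B(218,215,258,270),.018))
blue=(H>100)&(H<125)&(S>120)&B(385,155,440,235)
m=blue.astype(np.uint8); cs,_=cv2.findContours(m,0,1)
pts=np.vstack([c[:,0] for c in cs if cv2.contourArea(c)>5])
hull=np.zeros(m.shape,np.uint8); cv2.fillConvexPoly(hull,cv2.convexHull(pts),1)
print("jig",rect("top",hull,.034), [cv2.contourArea(c) for c in cs])
print("stripmask",rect("top",(S<40)&(V>150)&B(395,180,435,215),.05))
print("glue", ray("top",[464,231],.09))
crop=np.hstack([cv2.resize(a[150:240,380:480],None,fx=4,fy=4,interpolation=2),cv2.resize(a[190:280,215:265],None,fx=4,fy=4,interpolation=2)]); cv2.imwrite("pics/c1.png",crop)
# wall near corner: column
print("wall rays",ray("top",[[325,190],[262,140]],0.0),ray("side",[[368,190],[390,15]],0))
E
```

```text
mat [408.1 293.2 115.3 115.  -89.8]
handle [401.5 102.9  47.6  23.1 -13.6]
plate [401.8 108.2 151.2 109.5   1.7]
jig [ 530.1 -368.3  156.7   82.9    4.9] [51.0, 155.5, 75.0]
stripmask [ 538.  -374.3   71.5   63.3  -89.9]
glue [[ 0.42882302 -0.49003252  0.09      ]]
wall rays [[ 0.55026659 -0.13409651  0.        ]
 [ 0.6985373   0.05058998  0.        ]] [[0.71030973 0.01801349 0.        ]
 [1.17941291 2.43885437 0.        ]]
```

View pics/c1.png

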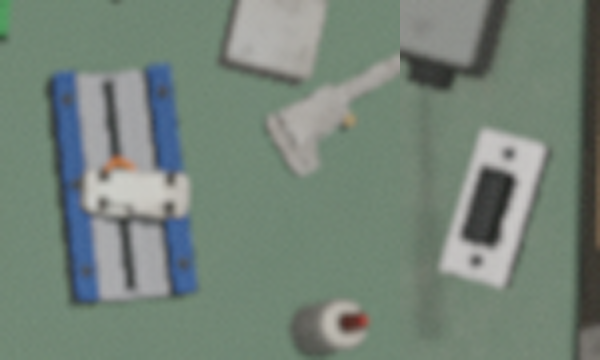

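The crop shows the jig with the strip across it, slightly askew, an orange sliver of collar just behind the strip at crop (120,162), and the glue beside the jig. The cover is clear at right.

Run:
```python
from h import *
a=cv2.imread("pics/top0.png"); h=cv2.cvtColor(a,cv2.COLOR_BGR2HSV); B=lambda *r: box(a.shape,*r)
H,S,V=[h[:,:,i].astype(int) for i in range(3)]
for p in [(412,175),(413,203),(435,200),(235,260),(240,228),(220,250),(399,170)]: print(p,h[p[1],p[0]])
for t in(35,45): 
  for v in (185,200): print(t,v,"strip",rect("top",(S<t)&(V>v)&B(395,188,432,208),.05))
cov=(S<45)&(V>150)|(V<70)
for v in(150,170): print("plate",rect("top",((S<45)&(V>v)&B(222,218,254,266)),.018))
# jig edges at z=.034
def corners(c): 
    w=ray("top",[[380+x/4,150+y/4] for x,y in c],.034)*1000; print(np.round(w[:,:2],1)); return w
c=corners([(80,302),(197,292),(52,72),(170,65)])
# rails: blue per row, columns -> world line fit of outer/inner edges
blue=(H>100)&(H<125)&(S>120)&B(385,155,440,235)
for lab,side in(("L",0),("R",1)):
  P=[]
  for r in range(170,222):
    xs=np.where(blue[r])[0]; mid=407.5+ (r-167)*(414.5-407.5)/(224-167)
    q=xs[xs<mid] if side==0 else xs[xs>mid]
    if len(q)>=4: P.append((q.mean(),r))
  w=ray("top",P,.034)[:,:2]*1000; k=np.polyfit(w[:,0],w[:,1],1); print(lab,"slope deg",np.degrees(np.arctan(k[0])),"y at x=530:",np.polyval(k,530),len(P))
```

```text
(412, 175) [ 90   2 164]
(413, 203) [ 18  10 128]
(435, 200) [ 64  40 135]
(235, 260) [ 53  13 157]
(240, 228) [ 15   3 161]
(220, 250) [ 64  35 115]
(399, 170) [110  25 150]
35 185 strip [ 522.3 -373.5   62.9   23.2   82.8]
35 200 strip [ 522.9 -371.1   40.2   15.5   81.8]
45 185 strip [ 522.3 -373.5   62.9   23.2   82.8]
45 200 strip [ 522.9 -371.1   40.2   15.5   81.8]
plate [403.3 107.5 103.4  48.4 -15.5]
plate [403.1 107.2  99.5  45.  -15.1]
[[ 446.8 -338.2]
 [ 453.8 -417.4]
 [ 606.7 -323.2]
 [ 611.7 -405. ]]
L slope deg 4.791615300736198 y at x=530: -334.68464155136905 37
R slope deg 4.688121824774205 y at x=530: -402.07507983161406 31
```

```bash
cat >> h.py <<'E'
def plan(*tgts):  # targets (x,y,z mm, tool-y angle deg) as seen from present pose
    s=telemetry.state(); q=s["eef_rot"]; from scipy.spatial.transform import Rotation as R
    M=R.from_quat([*q[1:],q[0]]).as_matrix(); ya=np.degrees(np.arctan2(M[1,1],M[0,1]))
    print("t",round(s["t"],2),"tcp",np.round(s["ee_pos"]*1000,1),"ya",round(ya,2),"tilt",np.round(M[:2,2],4),"F",np.round(s["wrist_force"],1),"op",round(s["opening"]*1000,1),"q7",round(s["joint_pos"][6],2))
    for x,y,z,a in tgts:
        o=M.T@(np.array([x,y,z])/1000-s["ee_pos"])/.5
        # restore vertical too
        c,n=np.cos(np.radians(a)),np.sin(np.radians(a)); D=np.array([[-n,c,0],[c,n,0],[0,0,-1.]]).T
        D=np.c_[np.cross([c,n,0],[0,0,-1.]),[c,n,0],[0,0,-1.]]
        print((x,y,z,a),"offset",np.round(o,4),"rot",np.round(R.from_matrix(M.T@D).as_rotvec()/np.radians(60),4))
E
python3 - <<'E'
from h import *
a=cv2.imread("pics/side0.png"); h=cv2.cvtColor(a,cv2.COLOR_BGR2HSV); B=lambda *r: box(a.shape,*r)
H,S,V=[h[:,:,i].astype(int) for i in range(3)]
print("strip",rect("side",(S<45)&(V>200)&B(302,255,330,285),.05))
print("coverplate",rect("side",((S<60)&(V>150)|(V<50))&B(262,160,305,185),.018))
print("handle",rect("side",(V<50)&B(266,160,300,180),.048))
blue=(H>100)&(H<125)&(S>120)&B(280,250,360,300)
cs,_=cv2.findContours(blue.astype(np.uint8),0,1); pts=np.vstack([c[:,0] for c in cs if cv2.contourArea(c)>5])
hull=cv2.convexHull(pts)[:,0]; print("jig hull",np.round(cv2.minAreaRect((ray("side",hull,.034)[:,:2]*1000).astype(np.float32))[:2],1))
plan((380,250,200,35))
E
```

```text
strip [ 519.2 -379.4   77.    40.2   71.5]
coverplate [404.  108.5 164.3 152.5  -0.6]
handle [404.8  84.7  58.8  46.9 -87.2]
jig hull [[ 532.1 -378.2]
 [ 157.4   94.6]]
t 0.1 tcp [194.  593.6 201.1] ya 71.91 tilt [-0.0003 -0.0014] F [-1.  -0.2  0.3] op 85.5 q7 -0.08
(380, 250, 200, 35) offset [-0.567  -0.5377  0.0031] rot [-1.300e-03  6.000e-04  6.152e-01]
```

>>> servo_tool(
  offset=[
    [-0.567,-0.538,0],
    [-0.567,-0.538,0],
    [-0.567,-0.538,0],
    [-0.567,-0.538,0],
    [-0.567,-0.538,0],
    [-0.567,-0.538,0],
    [-0.567,-0.538,0],
    [-0.567,-0.538,0],
  ],
  delta_rot=[
    [0,0,0.615],
    [0,0,0.615],
    [0,0,0.615],
    [0,0,0.615],
    [0,0,0.615],
    [0,0,0.615],
    [0,0,0.615],
    [0,0,0.615],
  ],
  jaw=[-1,-1,-1,-1,-1,-1,-1,-1],
)

```text
t: 0.9
ee_pos: [0.3809, 0.2475, 0.2019]
eef_rot: [0.0, 0.462, 0.887, -0.0]
wrist_force: [0.7, 0.1, -0.8]
opening: 0.0854
grip_force: 0.0
```

```bash
python3 -c "
from h import *
plan((440,-110,180,-5))"
```

```text
t 0.9 tcp [380.9 247.5 201.9] ya 34.92 tilt [ 0.     -0.0001] F [ 0.7  0.1 -0.8] op 85.4 q7 -0.03
(440, -110, 180, -5) offset [-0.6539 -0.3123  0.0439] rot [-0.000e+00  1.000e-04  6.653e-01]
```

>>> servo_tool(
  offset=[
    [-0.654,-0.312,0.044],
    [-0.654,-0.312,0.044],
    [-0.654,-0.312,0.044],
    [-0.654,-0.312,0.044],
    [-0.654,-0.312,0.044],
    [-0.654,-0.312,0.044],
    [-0.654,-0.312,0.044],
    [-0.654,-0.312,0.044],
  ],
  delta_rot=[
    [0,0,0.665],
    [0,0,0.665],
    [0,0,0.665],
    [0,0,0.665],
    [0,0,0.665],
    [0,0,0.665],
    [0,0,0.665],
    [0,0,0.665],
  ],
  jaw=[-1,-1,-1,-1,-1,-1,-1,-1],
)

```text
t: 1.7
ee_pos: [0.4396, -0.1123, 0.18]
eef_rot: [0.001, 0.739, 0.674, -0.0]
wrist_force: [0.1, 1.1, 0.6]
opening: 0.0851
grip_force: 0.0
```

```bash
python3 -c "
from h import *
plan((521,-374,110,-7.5))"
```

```text
t 1.7 tcp [ 439.6 -112.3  180. ] ya -5.24 tilt [ 0.0006 -0.0019] F [0.1 1.1 0.6] op 85.1 q7 0.18
(521, -374, 110, -7.5) offset [-0.5061  0.2098  0.141 ] rot [0.0008 0.0017 0.0376]
```

>>> servo_tool(
  offset=[
    [-0.506,0.21,0.141],
    [-0.506,0.21,0.141],
    [-0.506,0.21,0.141],
    [-0.506,0.21,0.141],
    [-0.506,0.21,0.141],
    [-0.506,0.21,0.141],
    [-0.506,0.21,0.141],
    [-0.506,0.21,0.141],
  ],
  delta_rot=[
    [0,0,0.038],
    [0,0,0.038],
    [0,0,0.038],
    [0,0,0.038],
    [0,0,0.038],
    [0,0,0.038],
    [0,0,0.038],
    [0,0,0.038],
  ],
  jaw=[-1,-1,-1,-1,-1,-1,-1,-1],
)

```text
t: 2.5
ee_pos: [0.522, -0.3684, 0.1083]
eef_rot: [-0.001, 0.75, 0.661, -0.001]
wrist_force: [0.1, 0.0, 0.1]
opening: 0.0853
grip_force: 0.0
```

```bash
python3 -c "
from h import *
im=vision.grab_frame('side'); cv2.imwrite('pics/s1.png',cv2.resize(im[160:320,230:430,::-1],None,fx=3,fy=3))
plan((521,-374,33,-7.5))"
```

```text
t 2.55 tcp [ 522.5 -367.3  108.8] ya -7.18 tilt [-0.0011  0.0011] F [ 0.9 -0.2  0.1] op 85.3 q7 0.77
(521, -374, 33, -7.5) offset [-0.0138 -0.0011  0.1516] rot [-0.0012 -0.0009  0.0053]
```

View pics/s1.png

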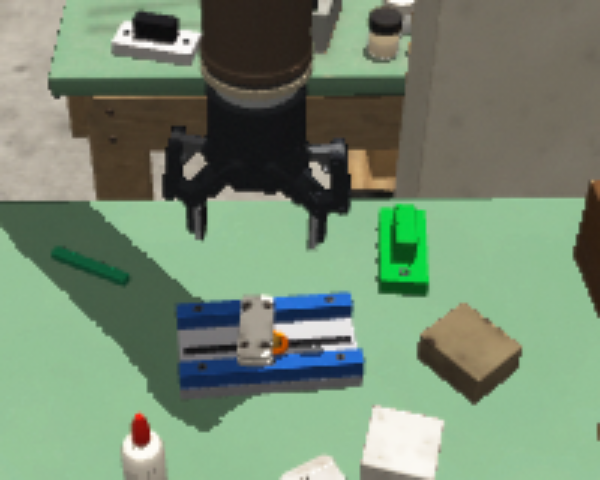

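The gripper hangs centred over the strip (fingers at crop x 200 and 315, strip at 257); the collar shows orange at (280,343).

>>> servo_tool(
  offset=[
    [-0.013,-0.001,0.05],
    [-0.013,-0.001,0.1],
    [-0.013,-0.001,0.151],
    [-0.013,-0.001,0.151],
    [-0.013,-0.001,0.151],
    [-0.013,-0.001,0.151],
  ],
  delta_rot=[
    [0,0,0],
    [0,0,0],
    [0,0,0],
    [0,0,0],
    [0,0,0],
    [0,0,0],
  ],
  jaw=[-1,-1,-1,-1,-1,-1],
)

```text
t: 3.15
ee_pos: [0.5227, -0.3744, 0.0357]
eef_rot: [0.001, 0.75, 0.662, 0.0]
wrist_force: [0.5, -0.3, 0.8]
opening: 0.0857
grip_force: 0.0
```

>>> servo_tool(
  offset=[
    [0,0,0],
    [0,0,0],
    [0,0,0],
    [0,0,0],
    [0,0,0],
    [0,0,0],
    [0,0,0],
    [0,0,0],
  ],
  delta_rot=[
    [0,0,0],
    [0,0,0],
    [0,0,0],
    [0,0,0],
    [0,0,0],
    [0,0,0],
    [0,0,0],
    [0,0,0],
  ],
  jaw=[1,1,1,1,1,1,1,1],
  force=40,
)

```text
t: 3.95
ee_pos: [0.5216, -0.3744, 0.0338]
eef_rot: [-0.0, 0.75, 0.661, -0.0]
wrist_force: [0.2, 0.4, -1.0]
opening: -0.0002
grip_force: 0.0
```

```bash
python3 -c "
from h import *
im=vision.grab_frame('side'); cv2.imwrite('pics/s2.png',cv2.resize(im[200:320,260:400,::-1],None,fx=5,fy=5))
plan()"
```

```text
t 4.0 tcp [ 521.5 -374.4   33.8] ya -7.18 tilt [-0.0001  0.    ] F [ 0.1 -0.2 -0.1] op -0.1 q7 0.83
```

View pics/s2.png

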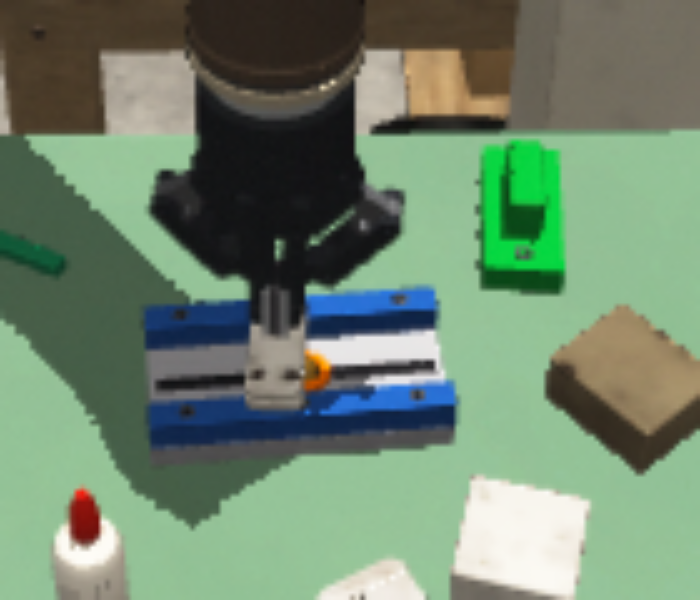

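```bash
python3 -c "
from h import *
for p in [(.5215,-.3744,.0338),(.5215,-.3744,.05),(.5215,-.3744,.07)]: print(proj('side',p))
print(ray('side',[[315.6,266],[315,273],[315,281.6],[315,259]],.05))
print(proj('side',[.523,-.335,.05]),proj('side',[.523,-.41,.05]),proj('side',[.523,-.41,.034]))
im=vision.grab_frame('top'); cv2.imwrite('pics/t2.png',cv2.resize(im[140:250,360:480,::-1],None,fx=5,fy=5,interpolation=2))"
```

```text
[[315.10802425 271.31037826]]
[[315.09411048 267.26660866]]
[[315.0765329  262.15802208]]
[[ 0.52286236 -0.37010274  0.05      ]
 [ 0.52111552 -0.39355294  0.05      ]
 [ 0.52091641 -0.4212296   0.05      ]
 [ 0.52145958 -0.34572571  0.05      ]]
[[315.54145158 255.99617966]] [[315.78598006 278.05785033]] [[315.79295537 282.05411523]]
```

View pics/t2.png

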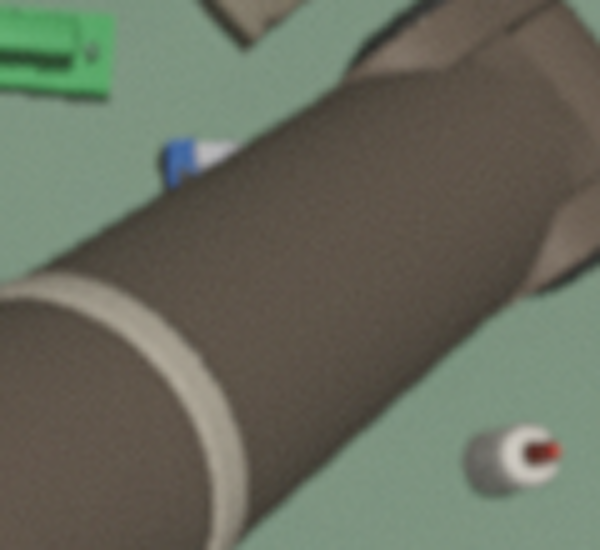

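The arm hides the jig in the top view. In the side view the shut fingertips sit at about (315.6,266), over the middle of the strip's top.

```bash
python3 -c "
from h import *
for z in (.109,.115,.122,.135): print(z,np.round(proj('side',[[.480,-.362,z],[.565,-.372,z]]),1).tolist())
im=vision.grab_frame('side')
print(im[255:285,315].tolist())
plan((521,-374,24,-7.2))"
```

```text
0.109 [[298.7, 248.3], [332.2, 251.0]]
0.115 [[298.6, 246.7], [332.3, 249.3]]
0.122 [[298.6, 244.8], [332.4, 247.4]]
0.135 [[298.4, 241.1], [332.5, 243.8]]
[[23, 23, 24], [27, 27, 27], [50, 49, 50], [59, 57, 57], [50, 48, 50], [49, 48, 48], [50, 48, 49], [49, 47, 47], [49, 48, 48], [49, 48, 49], [49, 49, 50], [54, 52, 52], [112, 107, 99], [166, 159, 146], [166, 159, 146], [167, 159, 147], [167, 159, 147], [165, 158, 145], [156, 149, 135], [150, 142, 129], [143, 135, 123], [151, 143, 131], [155, 147, 135], [149, 141, 129], [105, 100, 91], [132, 124, 114], [100, 95, 88], [36, 60, 98], [22, 54, 108], [14, 36, 71]]
t 4.1 tcp [ 521.6 -374.4   33.8] ya -7.17 tilt [-0.0001  0.    ] F [-0.2 -0.3  0. ] op 0.0 q7 0.83
(521, -374, 24, -7.2) offset [ 0.0007 -0.0012  0.0197] rot [-0.0001 -0.      0.0004]
```

>>> servo_tool(
  offset=[
    [0,0,0.005],
    [0,0,0.01],
    [0,0,0.015],
    [0,0,0.015],
  ],
  delta_rot=[
    [0,0,0],
    [0,0,0],
    [0,0,0],
    [0,0,0],
  ],
  jaw=[1,1,1,1],
)

```text
t: 4.5
ee_pos: [0.5213, -0.3742, 0.0258]
eef_rot: [-0.0, 0.75, 0.661, -0.0]
wrist_force: [0.2, -1.1, 0.4]
opening: -0.0001
grip_force: 0.0
```

>>> servo_tool(
  offset=[
    [0,0,0.004],
    [0,0,0.008],
    [0,0,0.012],
    [0,0,0.012],
  ],
  delta_rot=[
    [0,0,0],
    [0,0,0],
    [0,0,0],
    [0,0,0],
  ],
  jaw=[1,1,1,1],
)

```text
t: 4.9
ee_pos: [0.5217, -0.3744, 0.0208]
eef_rot: [0.0, 0.75, 0.661, 0.0]
wrist_force: [-0.3, 0.4, 5.2]
opening: 0.0001
grip_force: 2.4
```

```bash
python3 -c "
from h import *
plan()
im=vision.grab_frame('side'); cv2.imwrite('pics/s3.png',cv2.resize(im[220:300,270:370,::-1],None,fx=6,fy=6,interpolation=2))"
```

```text
t 4.9 tcp [ 521.7 -374.4   20.8] ya -7.18 tilt [0.0004 0.0002] F [-0.3  0.4  5.2] op 0.1 q7 0.84
```

View pics/s3.png

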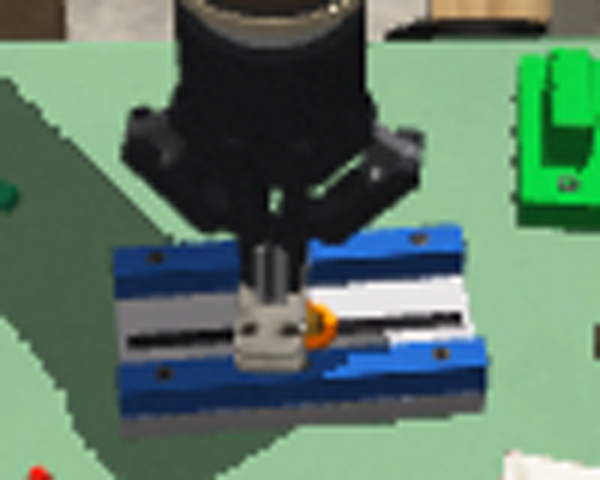

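The shut fingertips now touch the strip's top (z = 50 mm) at a TCP reading of about 21 mm, so the tips really stand about 29 mm higher than the reading. I'll go lower for the grip.

>>> servo_tool(
  offset=[
    [0,0,-0.02],
    [0,0,-0.02],
    [0,0,-0.02],
    [0,0,-0.02],
    [0,0,-0.02],
    [0,0,-0.02],
    [0,0,-0.02],
    [0,0,-0.02],
  ],
  delta_rot=[
    [0,0,0],
    [0,0,0],
    [0,0,0],
    [0,0,0],
    [0,0,0],
    [0,0,0],
    [0,0,0],
    [0,0,0],
  ],
  jaw=[-1,-1,-1,-1,-1,-1,-1,-1],
)

```text
t: 5.75
ee_pos: [0.5216, -0.3744, 0.0303]
eef_rot: [-0.0, 0.75, 0.662, -0.0]
wrist_force: [-0.4, -0.2, 0.2]
opening: 0.0851
grip_force: 0.0
```

>>> servo_tool(
  offset=[
    [0,0,0.015],
    [0,0,0.03],
    [0,0,0.045],
    [0,0,0.054],
    [0,0,0.054],
  ],
  delta_rot=[
    [0,0,0],
    [0,0,0],
    [0,0,0],
    [0,0,0],
    [0,0,0],
  ],
  jaw=[-1,-1,-1,-1,-1],
)

```text
t: 6.25
ee_pos: [0.521, -0.374, 0.0022]
eef_rot: [-0.001, 0.75, 0.661, -0.0]
wrist_force: [-0.3, 0.5, 0.2]
opening: 0.0851
grip_force: 0.0
```

>>> servo_tool(
  offset=[
    [0,0,0],
    [0,0,0],
    [0,0,0],
    [0,0,0],
    [0,0,0],
    [0,0,0],
    [0,0,0],
  ],
  delta_rot=[
    [0,0,0],
    [0,0,0],
    [0,0,0],
    [0,0,0],
    [0,0,0],
    [0,0,0],
    [0,0,0],
  ],
  jaw=[1,1,1,1,1,1,1],
  force=30,
)

```text
t: 6.95
ee_pos: [0.5217, -0.3745, 0.0039]
eef_rot: [0.0, 0.75, 0.661, 0.0]
wrist_force: [-0.1, 1.3, 5.9]
opening: 0.0297
grip_force: 29.4
```

>>> servo_tool(
  offset=[
    [0,0,0],
    [0,0,0],
    [0,0,0],
  ],
  delta_rot=[
    [0,0,0],
    [0,0,0],
    [0,0,0],
  ],
  jaw=[1,1,1],
)

```text
t: 7.25
ee_pos: [0.5218, -0.3745, 0.0039]
eef_rot: [0.0, 0.75, 0.661, 0.0]
wrist_force: [-1.1, 1.9, 4.5]
opening: 0.0295
grip_force: 29.4
```

```bash
python3 -c "
from h import *
plan()
im=vision.grab_frame('side'); cv2.imwrite('pics/s4.png',cv2.resize(im[220:300,270:370,::-1],None,fx=7,fy=7,interpolation=2))"
```

```text
t 7.25 tcp [ 521.8 -374.5    3.9] ya -7.17 tilt [ 0.0005 -0.0001] F [-1.1  1.9  4.5] op 29.5 q7 0.85
```

View pics/s4.png

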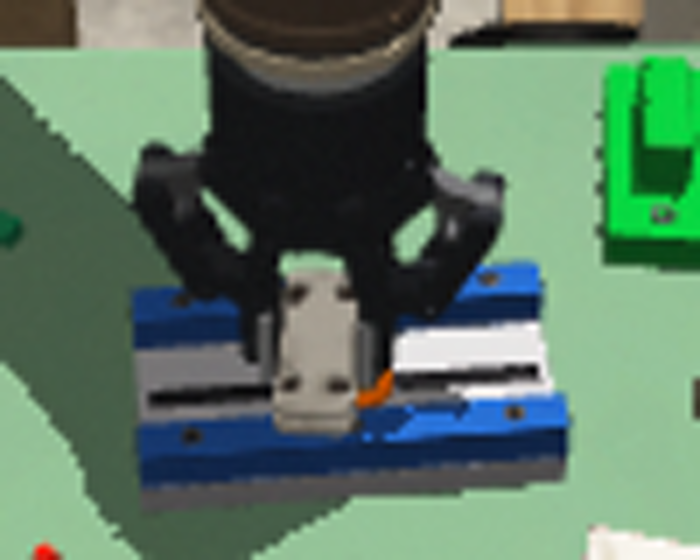

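The strip is held between both pads (crop x 275–357); it measures about 30 mm between the fingers. Lift it.

>>> servo_tool(
  offset=[
    [0,0,-0.03],
    [0,0,-0.08],
    [0,0,-0.16],
    [0,0,-0.24],
    [0,0,-0.24],
    [0,0,-0.24],
  ],
  delta_rot=[
    [0,0,0],
    [0,0,0],
    [0,0,0],
    [0,0,0],
    [0,0,0],
    [0,0,0],
  ],
  jaw=[1,1,1,1,1,1],
)

```text
t: 7.9
ee_pos: [0.5221, -0.3745, 0.1246]
eef_rot: [0.001, 0.75, 0.662, 0.001]
wrist_force: [-0.3, -0.3, -2.4]
opening: 0.0296
grip_force: 29.5
```

```bash
python3 -c "
from h import *
plan((440,-110,120,-5))
a=vision.grab_frame('side'); h=cv2.cvtColor(a,cv2.COLOR_RGB2HSV)
H,S,V=[h[:,:,i].astype(int) for i in range(3)]
m=((S<45)&(V>140)&box(a.shape,295,215,335,262)); print('lifted strip?',rect('side',m,.166), np.argwhere(m).min(0),np.argwhere(m).max(0))
c=(H<20)&(S>180)&(V>150)&box(a.shape,290,255,355,290); print('collar px',np.argwhere(c).mean(0)[::-1],c.sum(),rect('side',c,.021))
cv2.imwrite('pics/s5raw.png',a[:,:,::-1])
"
```

```text
t 7.9 tcp [ 522.1 -374.5  124.6] ya -7.17 tilt [ 0.0021 -0.0005] F [-0.3 -0.3 -2.4] op 29.6 q7 0.77
(440, -110, 120, -5) offset [ 0.5043 -0.2289  0.0087] rot [ 0.002   0.0003 -0.0361]
lifted strip? [ 520.6 -361.8   87.7   27.5  -89.7] [215 299] [247 333]
collar px [320.5        274.16666667] 30 [ 535.6 -372.5   23.2   19.   -53. ]
```

>>> servo_tool(
  offset=[
    [0.504,-0.229,0],
    [0.504,-0.229,0],
    [0.504,-0.229,0],
    [0.504,-0.229,0],
    [0.504,-0.229,0],
    [0.504,-0.229,0],
    [0.504,-0.229,0],
  ],
  delta_rot=[
    [0,0,-0.1],
    [0,0,-0.2],
    [0,0,-0.2],
    [0,0,-0.2],
    [0,0,-0.2],
    [0,0,-0.2],
    [0,0,-0.2],
  ],
  jaw=[1,1,1,1,1,1,1],
)

```text
t: 8.65
ee_pos: [0.4371, -0.1056, 0.122]
eef_rot: [-0.002, 0.675, 0.738, -0.001]
wrist_force: [-0.4, -0.3, -0.6]
opening: 0.0294
grip_force: 29.6
```

```bash
python3 -c "
from h import *
plan((408,293,80,45))"
```

```text
t 8.65 tcp [ 437.1 -105.6  122. ] ya 5.16 tilt [-0.0041  0.0023] F [-0.4 -0.3 -0.6] op 29.4 q7 0.44
(408, 293, 80, 45) offset [0.799  0.0141 0.086 ] rot [-0.0027 -0.0037 -0.664 ]
```

>>> servo_tool(
  offset=[
    [0.799,0.014,0],
    [0.799,0.014,0],
    [0.799,0.014,0],
    [0.799,0.014,0],
    [0.799,0.014,0],
    [0.799,0.014,0.08],
    [0.799,0.014,0.08],
    [0.799,0.014,0.08],
  ],
  delta_rot=[
    [0,0,-0.664],
    [0,0,-0.664],
    [0,0,-0.664],
    [0,0,-0.664],
    [0,0,-0.664],
    [0,0,-0.664],
    [0,0,-0.664],
    [0,0,-0.664],
  ],
  jaw=[1,1,1,1,1,1,1,1],
)

```text
t: 9.45
ee_pos: [0.4129, 0.2849, 0.0832]
eef_rot: [-0.0, 0.386, 0.923, -0.001]
wrist_force: [1.8, 0.6, -1.0]
opening: 0.0296
grip_force: 29.6
```

```bash
python3 -c "
from h import *
plan((408,293,-26,45))"
```

```text
t 9.45 tcp [412.9 284.9  83.2] ya 44.61 tilt [-0.0009 -0.001 ] F [ 1.8  0.6 -1. ] op 29.6 q7 0.23
(408, 293, -26, 45) offset [0.0184 0.0046 0.2184] rot [-0.0013  0.0001 -0.0064]
```

>>> servo_tool(
  offset=[
    [0,0,0.06],
    [0,0,0.12],
    [0,0,0.17],
    [0,0,0.185],
    [0,0,0.195],
    [0,0,0.205],
    [0,0,0.205],
  ],
  delta_rot=[
    [0,0,0],
    [0,0,0],
    [0,0,0],
    [0,0,0],
    [0,0,0],
    [0,0,0],
    [0,0,0],
  ],
  jaw=[1,1,1,1,1,1,1],
)

```text
t: 10.15
ee_pos: [0.4136, 0.284, -0.0176]
eef_rot: [0.0, 0.386, 0.923, 0.0]
wrist_force: [0.3, 0.1, -2.1]
opening: 0.0294
grip_force: 29.6
```

>>> servo_tool(
  offset=[
    [0.018,0.005,0.004],
    [0.018,0.005,0.008],
    [0.018,0.005,0.012],
    [0.018,0.005,0.016],
    [0.018,0.005,0.019],
    [0.018,0.005,0.019],
  ],
  delta_rot=[
    [0,0,0],
    [0,0,0],
    [0,0,0],
    [0,0,0],
    [0,0,0],
    [0,0,0],
  ],
  jaw=[1,1,1,1,1,1],
)

```text
t: 10.75
ee_pos: [0.4086, 0.2922, -0.0267]
eef_rot: [-0.0, 0.385, 0.923, 0.0]
wrist_force: [-3.4, -0.3, 10.3]
opening: 0.0295
grip_force: 36.0
```

>>> servo_tool(
  offset=[
    [0,0,0],
    [0,0,0],
    [0,0,0],
    [0,0,0],
    [0,0,0],
    [0,0,-0.02],
    [0,0,-0.1],
    [0,0,-0.18],
  ],
  delta_rot=[
    [0,0,0],
    [0,0,0],
    [0,0,0],
    [0,0,0],
    [0,0,0],
    [0,0,0],
    [0,0,0],
    [0,0,0],
  ],
  jaw=[-1,-1,-1,-1,-1,-1,-1,-1],
)

```text
t: 11.55
ee_pos: [0.408, 0.2913, 0.0635]
eef_rot: [-0.0, 0.386, 0.923, -0.001]
wrist_force: [-0.0, -0.7, -0.2]
opening: 0.0852
grip_force: 0.0
```

```bash
python3 -c "
from h import *
plan((403,107,90,75),(403,107,90,-105))
a=vision.grab_frame('side'); h=cv2.cvtColor(a,cv2.COLOR_RGB2HSV)
cv2.imwrite('pics/s6.png',cv2.resize(a[130:200,240:340,::-1],None,fx=7,fy=7,interpolation=2))
cv2.imwrite('pics/s6raw.png',a[:,:,::-1])
H,S,V=[h[:,:,i].astype(int) for i in range(3)]
print('strip',rect('side',(S<45)&(V>140)&box(a.shape,265,135,310,162),.019))
"
```

```text
t 11.55 tcp [408.  291.3  63.5] ya 44.64 tilt [-0.0015 -0.0019] F [-0.  -0.7 -0.2] op 85.2 q7 0.23
(403, 107, 90, 75) offset [-0.2552 -0.2663 -0.0522] rot [-2.300e-03 -3.000e-04 -5.059e-01]
(403, 107, 90, -105) offset [-0.2552 -0.2663 -0.0522] rot [-5.0000e-04  3.1000e-03  2.4941e+00]
strip [405.8 288.5  54.7  21.6 -42.8]
```

View pics/s6.png

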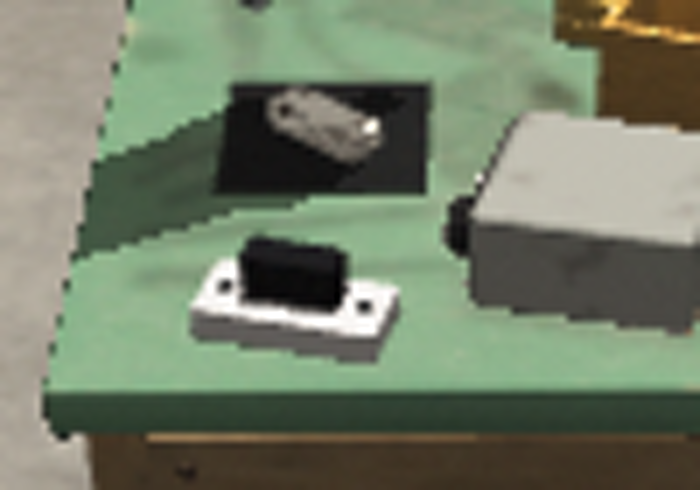

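The strip lies flat on the mat (crop (325,125)). The cover stands at crop (295,300), with its handle clear.

```bash
python3 -c "
from h import *
w=ray('side',np.array([(225,257),(195,313),(382,330),(400,285)])/7+[240,130],.018)*1000; print(np.round(w[:,:2],1),np.round(w.mean(0),1))
hd=ray('side',np.array([(245,240),(345,252)])/7+[240,130],.048)*1000; print('handle top back edge',np.round(hd,1))
print('greybox',np.round(ray('side',np.array([(470,305),(450,225),(475,225)])/7+[240,130],0.0)*1000,1))
plan((403,107,90,-5))"
```

```text
[[365.  139.9]
 [353.7  88.7]
 [451.   72.8]
 [459.  112.9]] [407.2 103.6  18. ]
handle top back edge [[379.9 111.3  48. ]
 [432.1  99.8  48. ]]
greybox [[495.5 119.8   0. ]
 [483.7 196.3   0. ]
 [497.5 196.2   0. ]]
t 11.6 tcp [411.3 293.5  69.8] ya 44.59 tilt [0.0049 0.0046] F [1.2 0.4 4. ] op 85.7 q7 0.23
(403, 107, 90, -5) offset [-0.254  -0.2734 -0.0422] rot [ 0.0061 -0.0027  0.8265]
```

>>> servo_tool(
  offset=[
    [-0.255,-0.266,-0.052],
    [-0.255,-0.266,-0.052],
    [-0.255,-0.266,-0.052],
    [-0.255,-0.266,-0.052],
    [-0.255,-0.266,-0.052],
    [-0.255,-0.266,-0.052],
    [-0.255,-0.266,-0.052],
    [-0.255,-0.266,-0.052],
  ],
  delta_rot=[
    [0,0,0.8],
    [0,0,0.8],
    [0,0,0.8],
    [0,0,0.8],
    [0,0,0.8],
    [0,0,0.8],
    [0,0,0.8],
    [0,0,0.8],
  ],
  jaw=[-0.06,-0.06,-0.06,-0.06,-0.06,-0.06,-0.06,-0.06],
)

```text
t: 12.4
ee_pos: [0.4037, 0.1082, 0.089]
eef_rot: [-0.0, 0.726, 0.687, 0.0]
wrist_force: [-0.1, 0.2, 0.0]
opening: 0.0454
grip_force: 0.0
```

>>> servo_tool(
  offset=[
    [0,0,0],
    [0,0,0],
    [0,0,0],
    [0,0,0],
    [0,0,0],
    [0,0,0],
    [0,0,0],
    [0,0,0],
  ],
  delta_rot=[
    [0,0,0.85],
    [0,0,0.85],
    [0,0,0.85],
    [0,0,0.85],
    [0,0,0.85],
    [0,0,0.85],
    [0,0,0.85],
    [0,0,0.85],
  ],
  jaw=[-0.06,-0.06,-0.06,-0.06,-0.06,-0.06,-0.06,-0.06],
)

```text
t: 13.2
ee_pos: [0.4035, 0.1082, 0.0886]
eef_rot: [0.0, 0.951, 0.309, -0.0]
wrist_force: [-0.3, 0.8, 0.3]
opening: 0.0452
grip_force: 0.0
```

>>> servo_tool(
  offset=[
    [0,0,0],
    [0,0,0],
    [0,0,0],
    [0,0,0],
    [0,0,0],
    [0,0,0],
    [0,0,0],
    [0,0,0],
  ],
  delta_rot=[
    [0,0,0.84],
    [0,0,0.84],
    [0,0,0.84],
    [0,0,0.84],
    [0,0,0.84],
    [0,0,0.84],
    [0,0,0.84],
    [0,0,0.84],
  ],
  jaw=[-0.06,-0.06,-0.06,-0.06,-0.06,-0.06,-0.06,-0.06],
)

```text
t: 14.0
ee_pos: [0.4036, 0.108, 0.0886]
eef_rot: [0.0, 0.992, -0.125, -0.0]
wrist_force: [-0.6, -0.1, -0.6]
opening: 0.0453
grip_force: 0.0
```

```bash
python3 -c "
from h import *
plan((403,106,-8,-105.2))"
```

```text
t 14.0 tcp [403.6 108.   88.6] ya -104.36 tilt [-0.0001 -0.0002] F [-0.6 -0.1 -0.6] op 45.3 q7 -1.74
(403, 106, -8, -105.2) offset [-1.000e-04  4.100e-03  1.932e-01] rot [0.0002 0.0001 0.014 ]
```

>>> servo_tool(
  offset=[
    [0.003,0.0054,0.06],
    [0.003,0.0054,0.12],
    [0.003,0.0054,0.16],
    [0.003,0.0054,0.175],
    [0.003,0.0054,0.185],
    [0.003,0.0054,0.193],
    [0.003,0.0054,0.193],
  ],
  delta_rot=[
    [0,0,0.014],
    [0,0,0.014],
    [0,0,0.014],
    [0,0,0.014],
    [0,0,0.014],
    [0,0,0.014],
    [0,0,0.014],
  ],
  jaw=[-0.06,-0.06,-0.06,-0.06,-0.06,-0.06,-0.06],
)

```text
t: 14.7
ee_pos: [0.4047, 0.1051, -0.0076]
eef_rot: [-0.0, 0.991, -0.135, 0.0]
wrist_force: [0.7, 0.2, 1.0]
opening: 0.0454
grip_force: 0.0
```

>>> servo_tool(
  offset=[
    [0,0,0],
    [0,0,0],
    [0,0,0],
    [0,0,0],
    [0,0,0],
    [0,0,0],
  ],
  delta_rot=[
    [0,0,0],
    [0,0,0],
    [0,0,0],
    [0,0,0],
    [0,0,0],
    [0,0,0],
  ],
  jaw=[1,1,1,1,1,1],
  force=50,
)

```text
t: 15.3
ee_pos: [0.4049, 0.1055, -0.0072]
eef_rot: [-0.001, 0.991, -0.135, 0.0]
wrist_force: [-1.2, 0.3, 6.1]
opening: 0.0213
grip_force: 49.0
```

```bash
python3 -c "
from h import *
plan()
a=vision.grab_frame('side'); cv2.imwrite('pics/s7.png',cv2.resize(a[130:200,240:340,::-1],None,fx=7,fy=7,interpolation=2))"
```

```text
t 15.3 tcp [404.9 105.5  -7.2] ya -105.54 tilt [0.0011 0.0011] F [-1.2  0.3  6.1] op 21.3 q7 -1.52
```

```bash
cat > jig.py <<'E'
from h import *
def half(p,x0,up):  # subpixel crossing of half height, last falling edge (up=False) / first rising
    pass
def edges(im,n,z=.034):
    f=cv2.GaussianBlur(im,(3,3),0).astype(float); bl=f[:,:,2]-f[:,:,0]
    out=[]
    C=np.array([530,-370,34])/1000; th=np.radians(4.75); ux=np.array([np.cos(th),np.sin(th),0]); uy=np.array([-ux[1],ux[0],0])
    for yj in ([-41,25] if n=="top" else [41,-25]):
        P=[]
        for xj in np.arange(-66,67,3.):
            s=np.arange(-9,9.01,.25)   # samples in jig y around nominal edge
            pts=np.array([C+ux*xj/1e3+uy*(yj+k)/1e3 for k in s]); uv=proj(n,pts).astype(np.float32)
            v=cv2.remap(bl.astype(np.float32),uv[:,0].copy().reshape(1,-1),uv[:,1].copy().reshape(1,-1),cv2.INTER_LINEAR)[0]
            hi=np.percentile(v,90); lo=np.percentile(v,10)
            if hi-lo<25: continue
            b=(v>(hi+lo)/2); k=np.where(b[1:]!=b[:-1])[0]
            if len(k)==1: P.append((xj,yj+s[k[0]]+.125-yj))
        P=np.array(P)
        if len(P)>5:
            med=np.median(P[:,1]); P=P[abs(P[:,1]-med)<3]; c=np.polyfit(P[:,0],P[:,1],1); out.append((yj,len(P),round(c[1],2),round(np.degrees(c[0]),2)))
    return out
if __name__=="__main__":
    for n in("top","side"):
        im=vision.grab_frame(n); print(n,edges(im,n)); cv2.imwrite(f"pics/j_{n}.png",im[:,:,::-1])
        h=cv2.cvtColor(im,cv2.COLOR_RGB2HSV); H,S,V=[h[:,:,i].astype(int) for i in range(3)]
        u,v=proj(n,[.535,-.37,.02])[0].astype(int)
        o=(H<22)&(S>130)&(V>90)&box(im.shape,u-30,v-20,u+30,v+20)
        if o.sum(): c=np.argwhere(o).mean(0)[::-1]; print("orange",o.sum(),c,np.round(ray(n,c,.022)*1000,1),rect(n,o,.021))
E
python3 jig.py; python3 -c "
from h import *
plan()"
```

```text
top [(-41, 45, np.float64(0.19), np.float64(-0.06)), (25, 44, np.float64(1.07), np.float64(-0.18))]
orange 25 [409.28 193.72] [[ 536.3 -368.6   22. ]] [ 536.6 -368.7   18.2   16.7  -34.4]
side [(41, 45, np.float64(-1.4), np.float64(-0.09)), (-25, 45, np.float64(-1.46), np.float64(-0.07))]
orange 59 [320.94915254 273.96610169] [[ 537.1 -373.8   22. ]] [ 537.2 -372.9   25.2   24.8   67. ]
t 15.45 tcp [404.9 105.4  -7.2] ya -105.54 tilt [0.001  0.0011] F [-0.7  0.5  6.5] op 21.3 q7 -1.52
```

>>> servo_tool(
  offset=[
    [0,0,-0.04],
    [0,0,-0.12],
    [0,0,-0.2],
    [0,0,-0.24],
    [0,0,-0.24],
    [0,0,-0.24],
  ],
  delta_rot=[
    [0,0,0],
    [0,0,0],
    [0,0,0],
    [0,0,0],
    [0,0,0],
    [0,0,0],
  ],
  jaw=[1,1,1,1,1,1],
)

```text
t: 16.05
ee_pos: [0.404, 0.1058, 0.112]
eef_rot: [-0.001, 0.991, -0.135, -0.0]
wrist_force: [-0.2, -0.4, -2.4]
opening: 0.0212
grip_force: 50.1
```

```bash
python3 -c "
from h import *
plan((445,-130,112,-85.35))"
```

```text
t 16.05 tcp [404.  105.8 112. ] ya -105.49 tilt [0.0001 0.0016] F [-0.2 -0.4 -2.4] op 21.2 q7 -1.81
(445, -130, 112, -85.35) offset [ 0.2049  0.4325 -0.0008] rot [-0.0015  0.     -0.3356]
```

>>> servo_tool(
  offset=[
    [0.205,0.432,0],
    [0.205,0.432,0],
    [0.205,0.432,0],
    [0.205,0.432,0],
    [0.205,0.432,0],
    [0.205,0.432,0],
    [0.205,0.432,0],
  ],
  delta_rot=[
    [0,0,-0.336],
    [0,0,-0.336],
    [0,0,-0.336],
    [0,0,-0.336],
    [0,0,-0.336],
    [0,0,-0.336],
    [0,0,-0.336],
  ],
  jaw=[1,1,1,1,1,1,1],
)

```text
t: 16.75
ee_pos: [0.4436, -0.1326, 0.1107]
eef_rot: [0.0, 0.999, 0.037, -0.001]
wrist_force: [0.6, 0.0, -1.8]
opening: 0.0211
grip_force: 50.0
```

```bash
python3 -c "
from h import *
plan((500,-372.8,90,-85.35))"
```

```text
t 16.75 tcp [ 443.6 -132.6  110.7] ya -85.71 tilt [-0.0028 -0.0004] F [ 0.6  0.  -1.8] op 21.1 q7 -0.9
(500, -372.8, 90, -85.35) offset [0.0766 0.4876 0.0413] rot [ 0.0002  0.0027 -0.006 ]
```

>>> servo_tool(
  offset=[
    [0.077,0.488,0.02],
    [0.077,0.488,0.041],
    [0.077,0.488,0.041],
    [0.077,0.488,0.041],
    [0.077,0.488,0.041],
    [0.077,0.488,0.041],
    [0.077,0.488,0.041],
    [0.077,0.488,0.041],
  ],
  delta_rot=[
    [0,0,-0.006],
    [0,0,-0.006],
    [0,0,-0.006],
    [0,0,-0.006],
    [0,0,-0.006],
    [0,0,-0.006],
    [0,0,-0.006],
    [0,0,-0.006],
  ],
  jaw=[1,1,1,1,1,1,1,1],
)

```text
t: 17.55
ee_pos: [0.5034, -0.3678, 0.0903]
eef_rot: [-0.001, 0.999, 0.044, -0.001]
wrist_force: [-0.1, 0.5, -2.5]
opening: 0.021
grip_force: 50.3
```

>>> servo_tool(
  offset=[
    [0,0,0],
    [0,0,0],
    [0,0,0],
  ],
  delta_rot=[
    [0,0,0],
    [0,0,0],
    [0,0,0],
  ],
  jaw=[1,1,1],
)

```text
t: 17.85
ee_pos: [0.5036, -0.3696, 0.0918]
eef_rot: [-0.0, 0.999, 0.044, 0.0]
wrist_force: [-0.2, -0.2, -2.2]
opening: 0.0211
grip_force: 50.3
```

Run:
```python
from h import *
plan((500,-372.8,50,-85.35))
a=vision.grab_frame('side'); cv2.imwrite('pics/s8raw.png',a[:,:,::-1])
cv2.imwrite('pics/s8.png',cv2.resize(a[200:320,240:380,::-1],None,fx=5,fy=5,interpolation=2))
# plate mask: underside z ~ rep+.0072
h=cv2.cvtColor(a,cv2.COLOR_RGB2HSV); H,S,V=[h[:,:,i].astype(int) for i in range(3)]
s=telemetry.state(); z=s["ee_pos"][2]+.0072
print(np.round(proj('side',[[.450,-.395,z],[.550,-.395,z],[.450,-.395,z+.018],[.550,-.395,z+.018]]),1))
m=(S<45)&(V>120)&box(a.shape,275,225,345,262); 
if m.any(): print(m.sum(),np.argwhere(m).min(0),np.argwhere(m).max(0))
```

```text
t 17.85 tcp [ 503.6 -369.6   91.8] ya -84.96 tilt [0.0006 0.0004] F [-0.2 -0.2 -2.2] op 21.1 q7 -0.46
(500, -372.8, 50, -85.35) offset [-0.0078  0.0058  0.0837] rot [-0.0004 -0.0006  0.0064]
[[286.5 260.9]
 [326.5 260.6]
 [286.1 256. ]
 [326.6 255.7]]
410 [225 281] [257 333]
```

View pics/s8.png

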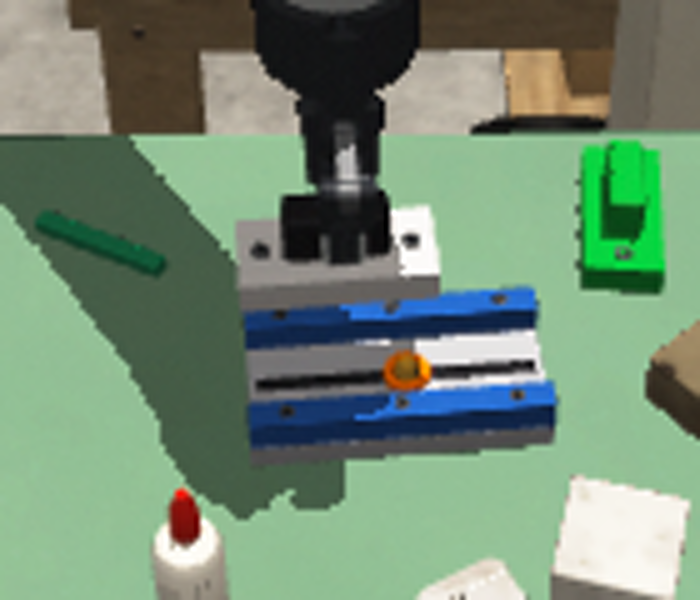

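The cover hangs level, its plate parallel to the rails, with the collar and pin at crop (407,370). The plate's ends are centred on the tool. Lower it to just above the rails.

>>> servo_tool(
  offset=[
    [-0.008,0.006,0.05],
    [-0.008,0.006,0.08],
    [-0.008,0.006,0.1],
    [-0.008,0.006,0.11],
    [-0.008,0.006,0.11],
    [-0.008,0.006,0.11],
  ],
  delta_rot=[
    [0,0,0.006],
    [0,0,0.006],
    [0,0,0.006],
    [0,0,0.006],
    [0,0,0.006],
    [0,0,0.006],
  ],
  jaw=[1,1,1,1,1,1],
)

```text
t: 18.5
ee_pos: [0.4996, -0.3744, 0.037]
eef_rot: [0.0, 0.999, 0.04, 0.0]
wrist_force: [0.1, 0.1, -1.9]
opening: 0.0217
grip_force: 50.3
```

```bash
python3 -c "
from h import *
plan((500.1,-372.8,32,-85.35),(500.1,-372.8,24,-85.35))"
```

```text
t 18.5 tcp [ 499.6 -374.4   37. ] ya -85.41 tilt [ 0.0004 -0.0004] F [ 0.1  0.1 -1.9] op 21.7 q7 -0.41
(500.1, -372.8, 32, -85.35) offset [ 0.0013 -0.0031  0.0101] rot [ 0.0004 -0.0003 -0.001 ]
(500.1, -372.8, 24, -85.35) offset [ 0.0013 -0.0031  0.0261] rot [ 0.0004 -0.0003 -0.001 ]
```

>>> servo_tool(
  offset=[
    [0.001,-0.003,0.005],
    [0.001,-0.003,0.01],
    [0.001,-0.003,0.014],
    [0.001,-0.003,0.018],
    [0.001,-0.003,0.022],
    [0.001,-0.003,0.025],
    [0.001,-0.003,0.025],
  ],
  delta_rot=[
    [0,0,0],
    [0,0,0],
    [0,0,0],
    [0,0,0],
    [0,0,0],
    [0,0,0],
    [0,0,0],
  ],
  jaw=[1,1,1,1,1,1,1],
)

```text
t: 19.2
ee_pos: [0.4995, -0.3725, 0.0238]
eef_rot: [-0.0, 0.999, 0.04, -0.0]
wrist_force: [-0.2, -0.0, -0.5]
opening: 0.0214
grip_force: 50.3
```

>>> servo_tool(
  offset=[
    [0,0,0.002],
    [0,0,0.004],
    [0,0,0.006],
    [0,0,0.007],
    [0,0,0.007],
  ],
  delta_rot=[
    [0,0,0],
    [0,0,0],
    [0,0,0],
    [0,0,0],
    [0,0,0],
  ],
  jaw=[1,1,1,1,1],
)

```text
t: 19.7
ee_pos: [0.4997, -0.3726, 0.0209]
eef_rot: [-0.0, 0.999, 0.04, 0.0]
wrist_force: [-1.9, 0.6, 0.8]
opening: 0.021
grip_force: 50.9
```

```bash
python3 -c "
from h import *
s=telemetry.state(); print(s['wrist_torque'])
plan((508.1,-372.2,20,-85.35))"
```

```text
[0.1712371  0.09913665 0.0281451 ]
t 19.7 tcp [ 499.7 -372.6   20.9] ya -85.42 tilt [0.0002 0.0001] F [-1.9  0.6  0.8] op 21.0 q7 -0.4
(508.1, -372.2, 20, -85.35) offset [0.0169 0.0005 0.0017] rot [-0.0001 -0.0002 -0.0011]
```

>>> servo_tool(
  offset=[
    [0.008,0,0.001],
    [0.016,0,0.001],
    [0.024,0,0.001],
    [0.032,0,0.001],
    [0.04,0,0.001],
    [0.048,0,0.001],
    [0.056,0,0.001],
    [0.056,0,0.001],
  ],
  delta_rot=[
    [0,0,0],
    [0,0,0],
    [0,0,0],
    [0,0,0],
    [0,0,0],
    [0,0,0],
    [0,0,0],
    [0,0,0],
  ],
  jaw=[1,1,1,1,1,1,1,1],
)

```text
t: 20.5
ee_pos: [0.5265, -0.3717, 0.0208]
eef_rot: [0.001, 0.999, 0.039, -0.001]
wrist_force: [-4.3, -0.7, 6.4]
opening: 0.0218
grip_force: 51.5
```

```bash
python3 -c "
from h import *
s=telemetry.state(); print(s['wrist_torque'])
plan()"
```

```text
[-0.05521533  1.06236433 -0.00943775]
t 20.5 tcp [ 526.5 -371.7   20.8] ya -85.47 tilt [-0.0012 -0.0012] F [-4.3 -0.7  6.4] op 21.8 q7 -0.44
```

>>> servo_tool(
  offset=[
    [0.003,-0.001,0.001],
    [0.005,-0.001,0.001],
    [0.007,-0.001,0.001],
    [0.009,-0.001,0.001],
    [0.011,-0.001,0.001],
    [0.013,-0.001,0.001],
  ],
  delta_rot=[
    [0,0,0],
    [0,0,0],
    [0,0,0],
    [0,0,0],
    [0,0,0],
    [0,0,0],
  ],
  jaw=[1,1,1,1,1,1],
)

```text
t: 21.1
ee_pos: [0.5302, -0.3714, 0.0207]
eef_rot: [0.0, 0.999, 0.039, -0.002]
wrist_force: [-12.1, -0.7, 14.3]
opening: 0.0213
grip_force: 52.5
```

>>> servo_tool(
  offset=[
    [0,0,-0.002],
    [0,0,-0.003],
    [0.002,0,-0.003],
    [0.004,0,-0.003],
  ],
  delta_rot=[
    [0,0,0],
    [0,0,0],
    [0,0,0],
    [0,0,0],
  ],
  jaw=[1,1,1,1],
)

```text
t: 21.5
ee_pos: [0.5365, -0.3687, 0.0208]
eef_rot: [-0.0, 0.999, 0.04, 0.0]
wrist_force: [-0.5, 0.4, -2.1]
opening: 0.0212
grip_force: 50.4
```

```bash
python3 -c "
from h import *
s=telemetry.state(); print(s['wrist_torque'])
plan()"
```

```text
[-0.05009293  0.00028242  0.06128111]
t 21.5 tcp [ 536.5 -368.7   20.8] ya -85.38 tilt [0.0001 0.0003] F [-0.5  0.4 -2.1] op 21.2 q7 -0.45
```

>>> servo_tool(
  offset=[
    [0,0.001,0.002],
    [0,0.001,0.004],
    [0,0.001,0.006],
    [0,0.001,0.006],
  ],
  delta_rot=[
    [0,0,0],
    [0,0,0],
    [0,0,0],
    [0,0,0],
  ],
  jaw=[1,1,1,1],
)

```text
t: 21.9
ee_pos: [0.5372, -0.3696, 0.0186]
eef_rot: [0.0, 0.999, 0.04, 0.001]
wrist_force: [2.3, 1.7, 2.6]
opening: 0.0208
grip_force: 51.2
```

>>> servo_tool(
  offset=[
    [0.002,-0.001,0],
    [0.002,-0.001,0.002],
    [0.002,-0.001,0.004],
    [0.002,-0.001,0.006],
    [0.002,-0.001,0.006],
  ],
  delta_rot=[
    [0,0,0],
    [0,0,0],
    [0,0,0],
    [0,0,0],
    [0,0,0],
  ],
  jaw=[1,1,1,1,1],
)

```text
t: 22.4
ee_pos: [0.5384, -0.3689, 0.0151]
eef_rot: [0.0, 0.999, 0.04, 0.001]
wrist_force: [6.7, -0.8, 1.2]
opening: 0.0211
grip_force: 50.8
```

>>> servo_tool(
  offset=[
    [0.003,0,0],
    [0.003,0,0.001],
    [0.003,0,0.002],
    [0.003,0,0.003],
    [0.003,0,0.003],
    [0.003,0,0.003],
  ],
  delta_rot=[
    [0,0,0],
    [0,0,0],
    [0,0,0],
    [0,0,0],
    [0,0,0],
    [0,0,0],
  ],
  jaw=[1,1,1,1,1,1],
)

```text
t: 23.0
ee_pos: [0.5385, -0.3689, 0.0139]
eef_rot: [-0.0, 0.999, 0.04, 0.0]
wrist_force: [1.3, 1.9, 4.7]
opening: 0.021
grip_force: 51.3
```

```bash
python3 -c "
from h import *
s=telemetry.state(); print(s['wrist_torque'])
plan()"
```

```text
[ 4.29038287e-01 -5.50325459e-01  7.23482455e-05]
t 23.0 tcp [ 538.5 -368.9   13.9] ya -85.41 tilt [0.0002 0.0003] F [1.3 1.9 4.7] op 21.0 q7 -0.45
```

>>> servo_tool(
  offset=[
    [0,-0.001,0.002],
    [0,-0.001,0.004],
    [0,-0.001,0.006],
    [0,-0.001,0.008],
    [0,-0.001,0.01],
    [0,-0.001,0.012],
    [0,-0.001,0.012],
  ],
  delta_rot=[
    [0,0,0],
    [0,0,0],
    [0,0,0],
    [0,0,0],
    [0,0,0],
    [0,0,0],
    [0,0,0],
  ],
  jaw=[1,1,1,1,1,1,1],
)

```text
t: 23.7
ee_pos: [0.5386, -0.3689, 0.0089]
eef_rot: [0.0, 0.999, 0.04, 0.0]
wrist_force: [-0.1, 2.3, 12.3]
opening: 0.0209
grip_force: 52.3
```

>>> servo_tool(
  offset=[
    [0,0,0.002],
    [0,0,0.004],
    [0,0,0.004],
    [0,0,0.004],
    [0,0,0.004],
    [0,0,0.004],
    [0,0,0.004],
    [0,0,0.004],
  ],
  delta_rot=[
    [0,0,0],
    [0,0,0],
    [0,0,0],
    [0,0,0],
    [0,0,0],
    [0,0,0],
    [0,0,0],
    [0,0,0],
  ],
  jaw=[1,1,1,1,1,1,1,1],
)

```text
t: 24.5
ee_pos: [0.5387, -0.3689, 0.0089]
eef_rot: [-0.0, 0.999, 0.04, 0.001]
wrist_force: [-4.5, 8.3, 29.9]
opening: 0.0213
grip_force: 54.7
```

Run:
```python
from h import *
plan()
a=vision.grab_frame('side'); h=cv2.cvtColor(a,cv2.COLOR_RGB2HSV); H,S,V=[h[:,:,i].astype(int) for i in range(3)]
print('glue red tip px',np.argwhere(((H<8)|(H>172))&(S>150)&(V>100)&box(a.shape,260,285,300,325)).mean(0))
b=cv2.cvtColor(cv2.imread('pics/side0.png'),cv2.COLOR_BGR2HSV); H,S,V=[b[:,:,i].astype(int) for i in range(3)]
print('start',np.argwhere(((H<8)|(H>172))&(S>150)&(V>100)&box(a.shape,260,285,300,325)).mean(0))
H,S,V=[h[:,:,i].astype(int) for i in range(3)]
print('strip',rect('side',(S<45)&(V>140)&box(a.shape,265,135,310,162),.019))
```

```text
t 24.5 tcp [ 538.7 -368.9    8.9] ya -85.43 tilt [0.002  0.0008] F [-4.5  8.3 29.9] op 21.3 q7 -0.44
glue red tip px [302.81632653 276.3877551 ]
start [302.44444444 276.26666667]
strip [402.1 287.6  60.   35.6 -38.1]
```

The height no longer changes while the force climbs from 12 to 30 N, so the cover is on the channel floor. The glue hasn't moved, and the strip is still on the mat.

```bash
python3 -c "
from plant import order
print(order.sign_off())"
```

```text
the job is handed in; nothing more can be done
None
```

I've handed the job in at about 24.5 s: the strip mould lies flat on the mat, the cover is on its pin and still held down on the channel floor with about 30 N, and the glue bottle hasn't moved; no verdict came back.

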